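Seat the slide tray and shut the dryer's guard

ROBOT

A 6-joint arm with a two-finger parallel gripper is mounted at the origin on the work surface. World frame = base frame: x ahead of the robot, y to its left, z up, the work surface at z = 0. Lengths are in m, angles in rad, forces in N, time in s.
With the tool pointing down it reaches from about 0.375 to 0.975 m from the base axis. Payload 3.8 kg.
Tool frame: the origin (TCP) lies on the centre line of the jaws, within the pads' length; the fingertips stand 17 mm ahead of it and the grasp point (between the pads) lies 2 mm behind it (bot.tip_extent is the distance from the TCP to the fingertips, in m); z points along the fingers, y is the line along which they close (so a half turn about z gives the same grasp; the last joint's range is limited). The gripper opens to 85 mm and grips with 20 to 120 N. Pads are 22 mm wide; open, the fingers measure 114 mm over their backs; the gripper's body (76 mm by 85 mm) begins 54 mm behind the grasp point. The pads swing forward as they close: fully open they stand 13 mm farther back than shut.
Start: joints at [-1.319, 0.264, 1.604, -0, 1.274, -0.037], TCP at [0.192, -0.647, 0.248] pointing down, gripper open.
Joint ranges: [-2.63, 2.63], [-0.94, 2.18], [0.31, 2.57], [-1.31, 4.45], [0, 2.66], [-2.55, 2.55]. Speed limits (rad/s): [2.57, 2.57, 3.14, 3.14, 3.14, 3.14].

INTERFACE

Orientations are given as a rotation vector (axis times angle).
In Python, from workcell import readout, read_camera, finish_job, bot gives the robot as it stands.
- The arm moves only by the tool jog_arm, never from a script. Its argument "deltas" is one flat list of numbers, 7 for each row, row after row: the shift along the tool's x, y, z in m, then the turn, a rotation vector about the tool's x, y, z in degrees, then the gripper command: -1 is shut, 1 is fully open, values between are in proportion. A call has 1 to 8 rows; each row is the pose to reach, as a shift and turn from the pose commanded when the call began, along the tool's axes at that moment; what a row does not reach only later rows make up. A row lasts 1/10 s, in which the tool goes at most 50 mm and 8.59 degrees, less where a joint would pass 70% of its speed; a pose out of reach is approached as far as the arm can. A call with a gripper value outside its range is refused whole. The fingers move at their own pace and stop on an object; "squeeze" is the grip in N (left out, the last holds). Time passes only in rows, so rows that repeat a pose let the fingers close. It gives the time, the measured TCP pose, the force, the opening and the grip force at its end, in the units of the state.
- readout.read_state(): the state, without advancing time (a new reading comes with each control period).
- read_camera(name): name is "side" or "top"; returns a dict with "color" (420x560x3 uint8, blue, green, red), "fx", "fy", "cx", "cy" (pixels), "dist" ([k1, k2, p1, p2, k3] as OpenCV has them; the pictures are not rectified), "origin" and "attitude" of the camera in the world. Camera axes: x right, y down, z forward; pixel columns grow to the right and rows downward; lengths in m; the calibration is good to about 2 mm. A picture is of the moment at which its call begins. There is no depth.
- finish_job(): hands the job in; it is judged then, once.
The state is a dict: "time": time; "q": joint angles; "joint_vel": joint speeds; "joint_torque": joint torques, N m; "tool_pos": TCP position; "tcp_rot": TCP orientation; "wrist_force": force on the tool from outside, world axes, zero at the start; "torque": the same for the moment, N m; "width": opening from 0.0 (shut) to 1.0 (fully open); "grip_force": force on a finger pad.
Only numpy, scipy, OpenCV 4.12 (cv2) and the standard library are available. Lean on these libraries where they do the work, as an engineer would, in place of code of your own. Each camera call takes 0.05 s, during which the arm holds its last target. There are 200 camera calls.

TASK

Close up the slide dryer: push its open slide tray home past the stiff detent until it seats (the tell-tale pin on top drops almost flush), then slide the clear guard across in front of it until it is fully shut. Push firmly but never ram the dryer, and leave everything else on the bench and on the dryer where it is.

Things in the scene. Friction and masses are not known exactly. Their poses are not given: they have to be found in the camera images.
- dryer: White slide dryer fixed to the bench, 260 deep (x) x 440 wide (y) x 165 high. Origin: centre of its underside, on the bench. Its front looks along its own -x, towards the robot; +y is to the robot's left. Housing front face at x = -130 mm; tray bay in the +y half of the front (y 20 to 180, z 75 to 153 mm). It takes a firm push; over 35 N is ramming.
- ledge (a point): Middle of the top of the dryer's front ledge, at (-171, 0, 70) mm in its frame: grey, 82 deep (x -212 to -130 mm), along the whole front. It carries the guard's track, lips up to z = 76 mm at x = -206 to -186 mm. Nothing overhangs the ledge: tray and guard can be reached from above.
- tray (a joint): Opening of the slide tray (m), a drawer; positive = out, to the dryer's -x. Starts 0.06 to 0.105. Drag 2 to 5 N, then a stiff detent (8 to 16 N, jolts to 25) about 15 to 6 mm before the seat, then it snaps in onto a buffer of 8 N per mm. Where it seats is a hidden setting, different each time: joint -0.016 to +0.016. Left short of the crest it stays part-open.
- tray_front (a point): Centre of the outer face of the tray's front: a plain white upright panel, no knob, 165 wide (dryer's y) x 70 high (z 80 to 150 mm) x 12 thick, facing the dryer's -x. At (-164, 100, 115) mm in the dryer's frame with the joint at 0; moves with the tray. Axes as the dryer's.
- telltale (a joint): Rise (m) of the tray's tell-tale, a bright metal pin 14 mm thick in a black slot of the dryer's top, 100 mm behind the housing's front face, at y = 165 mm. About 0.008 (pin 9 mm proud) while the tray is open, up to 0.011 on the detent's crest, 0 to 0.002 (pin 1 to 3 mm proud) once the tray is seated.
- guard (a joint): Opening of the guard (m): a clear panel in an aluminium frame, 185 wide x 8 thick, z 72 to 159 mm, sliding along the dryer's y in the ledge's track at x = -196 mm. 0 = shut, before the tray, at its end stop; grows towards the dryer's -y, to 0.22. Starts 0.185 to 0.22. Drag 2 to 5 N, stays where left; an open tray blocks it.
- guard_handle (a point): Middle of the top of the guard's handle: a grey upright fin at the guard's middle, 14 mm wide (dryer's y), standing out from x = -199 to -231 mm, z 100 to 156 mm. At (-215, 100, 156) mm in the dryer's frame when shut; moves with the guard. Axes as the dryer's.
- slide_box: Bystander, to be left alone: cardboard microscope-slide box, 85 x 60 x 32 mm, loose on the dryer's top. Origin: centre of its underside.
- stain_jar: Bystander, to be left alone: closed glass staining jar, 64 across x 80 mm, loose on the dryer's top. Origin: centre of its underside.
- tip_rack: Bystander, to be left alone: clear box of pipette tips, 120 x 85 x 58 mm, loose on the bench. Origin: centre of its underside.
- tube_rack: Bystander, to be left alone: white rack of capped tubes, 70 x 200 x 100 mm, loose on the bench. Origin: centre of its underside.
- reagent: Bystander, to be left alone: amber glass bottle, 66 across x 150 mm, loose on the bench. Origin: centre of its underside.
- pipette: Bystander, to be left alone: white hand pipette lying on its side, about 250 x 34 x 28 mm, loose on the bench. Origin: centre of its underside.
- tub: Bystander, to be left alone: clear open tub of wrapped slides, 160 x 120 x 70 mm, loose on the bench. Origin: centre of its underside.

How it is judged:
On the way, in this order (a step that is already met when the one before it is completed fails the run):
1. the tray is seated at its detent (tell-tale dropped) while the guard is still open (value of joint telltale below 0.003 m and value of joint tray below 0.02 m and value of joint guard above 0.1 m), for 0.2 s.
2. the guard is slid fully shut in front of the seated tray (value of joint telltale below 0.003 m and value of joint tray below 0.02 m and value of joint guard below 0.006 m), for 0.2 s.
At the end, for the whole second after the job is handed in: The tray is seated (tell-tale within 3 mm of its bottom position, tray opening under 20 mm), the guard is within 6 mm of fully shut, and both are at rest (all of step 2 and velocity of joint guard between -0.005 and 0.005 m/s and velocity of joint tray between -0.005 and 0.005 m/s); the robot touches nothing.
It fails at once if the dryer, its tray or its guard is rammed (pressed with more than 35 N) (contact force between any of the arm, the fingers and dryer above 35 N).
It fails at once if a bystander is shifted more than 20 mm (distance of any of slide_box, stain_jar, tip_rack, tube_rack, reagent, pipette, tub from where it was at the start of the episode above 0.02 m).
It also fails if it takes over 70 s, if anything falls off the work surface, if the arm or the gripper's body presses on something with over 40 N, if the wrist force passes 120 N, or if a joint passes its speed limit or range.

## Working session

There is one attempt and no reset: what is moved stays moved. The work goes in short steps, Python scripts to look and compute and a tool call to move; the robot and the scene stay as the last step left them, time stands still between calls to the robot, and variables do not carry over. Pictures are saved under pics/ and viewed, at most 10 in all, crops included, and the job is handed in when it is done.

Besides the shell and the picture viewer there is one more tool, called after "Request:" as name(argument=value, ...) on one line, values as JSON. jog_arm: Moves the arm, as the interface text tells. Its arguments: {"type":"object","properties":{"deltas":{"type":"array"},"squeeze":{"type":"number"}},"required":["deltas"]}

```bash
mkdir -p pics; ls; python3 - <<'E'
from workcell import readout, read_camera, bot
import cv2
s=readout.read_state(); print(s['time'],s['tool_pos'],s['tcp_rot'],s['wrist_force'],s['width'])
for n in('side','top'):
    c=read_camera(n); cv2.imwrite(f'pics/{n}0.png',c['color']); print(n,[c[k] for k in('fx','fy','cx','cy','dist','origin','attitude')])
E
```

```text
pics
0.0 [ 0.19207256 -0.64636453  0.24693988] [-3.10664335e+00 -4.51764068e-01  3.30158266e-04] [ 0.74185516  0.21472938 -0.01210933] 1.0029459542639478
side [402.8227067659622, 402.8227067659622, 282.02384652367925, 210.66778186259887, array([-0.00735402,  0.        ,  0.        ,  0.        ,  0.        ]), array([0.81525295, 0.23952019, 1.13440512]), array([-1.26775052, -2.68347077,  0.4279787 ])]
top [538.411496552739, 538.411496552739, 277.9059589880144, 208.33588808541313, array([-0.04881143,  0.        ,  0.        ,  0.        ,  0.        ]), array([0.32958545, 0.00537092, 1.58282535]), array([-2.16617645,  2.13150924, -0.11732732])]
```

View pics/side0.png

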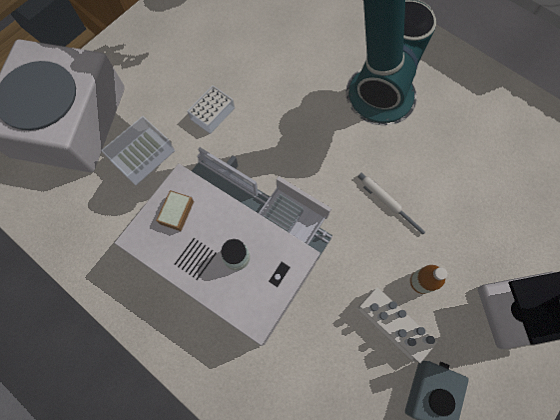

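View pics/top0.png

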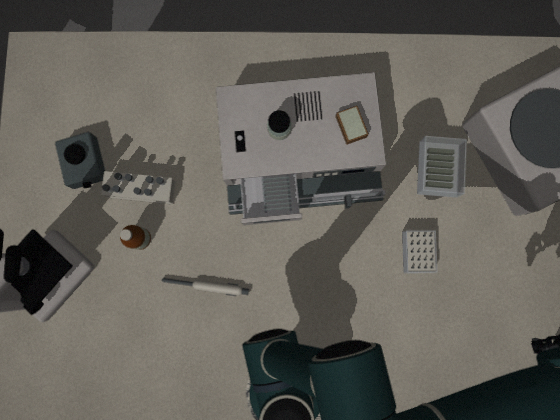

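Side: dryer with tray open, guard to the robot's right of it. Top: housing top at about (217,88),(376,73),(385,165),(222,180); tray front edge near (243,222)-(300,219); guard handle near (348,201).

```bash
cat > h.py <<'E'
import numpy as np, cv2
from workcell import readout, read_camera, finish_job, bot
from scipy.spatial.transform import Rotation as R
def ray(c,px,z):
    K=np.array([[c['fx'],0,c['cx']],[0,c['fy'],c['cy']],[0,0,1]])
    p=cv2.undistortPoints(np.array(px,float).reshape(-1,1,2),K,c['dist'])[:,0]
    d=np.c_[p,np.ones(len(p))]@cv2.Rodrigues(c['attitude'])[0].T
    o=np.array(c['origin']); return o+d*((z-o[2])/d[:,2])[:,None]
def proj(c,P):
    K=np.array([[c['fx'],0,c['cx']],[0,c['fy'],c['cy']],[0,0,1]])
    A=cv2.Rodrigues(c['attitude'])[0].T
    return cv2.projectPoints(np.atleast_2d(np.array(P,float)),cv2.Rodrigues(A)[0],-A@np.array(c['origin']),K,c['dist'])[0][:,0]
def crop(c,x,y,w,h,s,f): cv2.imwrite(f,cv2.resize(c['color'][y:y+h,x:x+w],None,fx=s,fy=s,interpolation=cv2.INTER_CUBIC))
E
python3 - <<'E'
from h import *
c=read_camera('top'); crop(c,205,65,200,165,4,'pics/top1.png')
P=ray(c,[(217,88),(376,73),(385,165),(222,180)],.165); print(P.round(3)); print(np.linalg.norm(P-np.roll(P,-1,0),axis=1))
E
```

```text
[[ 0.839  0.203  0.165]
 [ 0.887 -0.233  0.165]
 [ 0.63  -0.255  0.165]
 [ 0.582  0.181  0.165]]
[0.43863913 0.25831065 0.43856303 0.2571133 ]
```

View pics/top1.png

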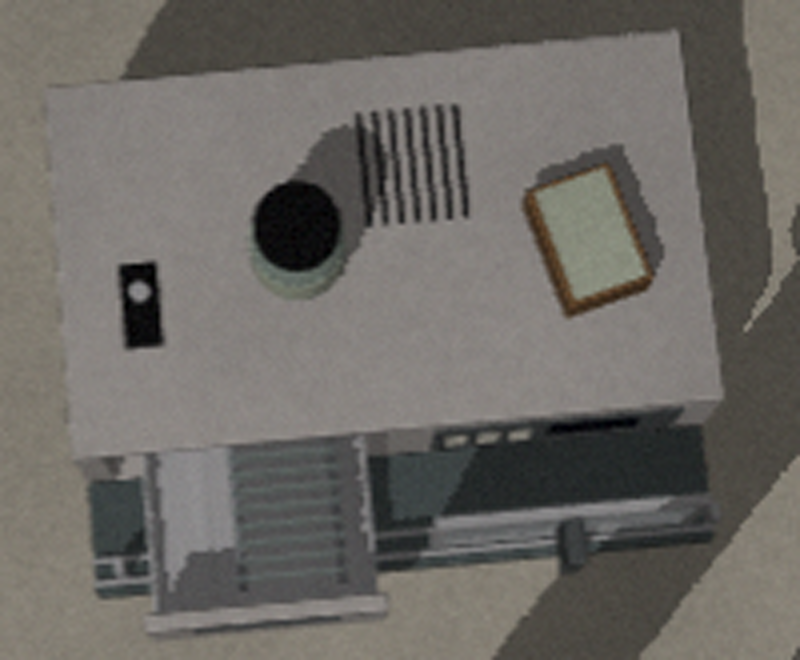

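The crop shows housing-top corners at crop pixels (47,87),(680,32),(722,400),(75,458), the pin at (139,291), the tray panel's top strip at (148,615)–(387,598), and the handle top at around (571,520).

```bash
cat >> h.py <<'E'
from scipy.optimize import least_squares
L=np.array([[.13,.22],[.13,-.22],[-.13,-.22],[-.13,.22]])
def T(p,l): # dryer frame -> world
    l=np.atleast_2d(l).astype(float); c,s=np.cos(p[2]),np.sin(p[2])
    o=l.copy(); o[:,0]=p[0]+c*l[:,0]-s*l[:,1]; o[:,1]=p[1]+s*l[:,0]+c*l[:,1]; return o
def inv(p,w):
    w=np.atleast_2d(w).astype(float); c,s=np.cos(p[2]),np.sin(p[2]); d=w[:,:2]-np.array(p[:2])
    o=w.copy(); o[:,0]=c*d[:,0]+s*d[:,1]; o[:,1]=-s*d[:,0]+c*d[:,1]; return o
def full(q): return np.array(q,float)/4+[205-.375,65-.375]
E
python3 - <<'E'
from h import *
c=read_camera('top')
P=ray(c,full([(47,87),(680,32),(722,400),(75,458)]),.165)[:,:2]
f=least_squares(lambda p:(T(p,L)-P).ravel(),[.73,-.02,0]); p=f.x
print('pose',p.round(4),'deg',np.rad2deg(p[2]),'res',f.fun.round(4))
np.save('pose.npy',p)
print('pin',inv(p,ray(c,full([(139,291)]),.174)))
print('panel top outer edge',inv(p,ray(c,full([(148,622),(387,606)]),.150)))
print('handle top',inv(p,ray(c,full([(560,521),(583,519),(561,548),(585,546)]),.156)))
for n,q in dict(tray=[-.25,.1],pre=[-.32,.1],seat=[-.164,.1],hshut=[-.215,.1],hopen=[-.215,-.1]).items(): w=T(p,q)[0]; print(n,w.round(3),np.hypot(*w).round(3))
s=readout.read_state(); print(R.from_rotvec(s['tcp_rot']).as_matrix().round(3))
print('tip rack,tub,reagent',ray(c,[(420,250),(440,165),(135,237)],.06).round(2))
E
```

```text
pose [ 0.7367 -0.0254  0.1038] deg 5.946748580274687 res [-0.0001  0.0019  0.0008 -0.0017 -0.0004 -0.0026 -0.0003  0.0023]
pin [[-0.02188755  0.16547548  0.174     ]]
panel top outer edge [[-0.2426778   0.17860872  0.15      ]
 [-0.2460629   0.01828615  0.15      ]]
handle top [[-0.19996155 -0.1020499   0.156     ]
 [-0.19997833 -0.11751749  0.156     ]
 [-0.21816797 -0.10084998  0.156     ]
 [-0.2182455  -0.1169579   0.156     ]]
tray [0.478 0.048] 0.48
pre [0.408 0.041] 0.41
seat [0.563 0.057] 0.566
hshut [0.513 0.052] 0.515
hopen [ 0.533 -0.147] 0.553
[[ 0.959  0.285 -0.   ]
 [ 0.285 -0.959  0.001]
 [ 0.    -0.001 -1.   ]]
tip rack,tub,reagent [[ 0.41 -0.37  0.06]
 [ 0.65 -0.43  0.06]
 [ 0.43  0.44  0.06]]
```

Request:
jog_arm(deltas=[0.1, -0.085, 0, 0, 0, 3, -1, 0.317, -0.267, 0, 0, 0, 10.6, -1, 0.317, -0.267, 0, 0, 0, 10.6, -1, 0.317, -0.267, 0, 0, 0, 10.6, -1, 0.317, -0.267, 0, 0, 0, 10.6, -1, 0.317, -0.267, 0, 0, 0, 10.6, -1, 0.317, -0.267, 0, 0, 0, 10.6, -1, 0.317, -0.267, 0, 0, 0, 10.6, -1], squeeze=20)

```text
time: 1.0
tool_pos: [0.4128, -0.311, 0.2483]
tcp_rot: [3.137, 0.162, 0.001]
wrist_force: [1.4, -0.9, -0.0]
width: 0.003
grip_force: 0.0
```

Request:
jog_arm(deltas=[0.0326, -0.3515, 0, 0, 0, 0, -1, 0.0326, -0.3515, 0, 0, 0, 0, -1, 0.0326, -0.3515, 0, 0, 0, 0, -1, 0.0326, -0.3515, 0, 0, 0, 0, -1, 0.0326, -0.3515, 0, 0, 0, 0, -1, 0.0326, -0.3515, 0, 0, 0, 0, -1, 0.0326, -0.3515, 0, 0, 0, 0, -1, 0.0326, -0.3515, 0, 0, 0, 0, -1])

```text
time: 1.8
tool_pos: [0.4074, 0.0453, 0.2484]
tcp_rot: [-3.134, -0.175, -0.001]
wrist_force: [-0.1, -1.4, -0.4]
width: 0.002
grip_force: 0.0
```

Request:
jog_arm(deltas=[0, 0, 0.04, 0, 0, 0, -1, 0, 0, 0.08, 0, 0, 0, -1, 0, 0, 0.119, 0, 0, 0, -1, 0, 0, 0.119, 0, 0, 0, -1, 0, 0, 0.119, 0, 0, 0, -1])

```text
time: 2.3
tool_pos: [0.4077, 0.0396, 0.1292]
tcp_rot: [3.137, 0.162, -0.003]
wrist_force: [0.5, -0.7, 0.3]
width: 0.003
grip_force: 0.0
```

```bash
python3 - <<'E'
from h import *
p=np.load('pose.npy'); s=readout.read_state(); print(s['time'],inv(p,s['tool_pos']),s['tcp_rot'],s['wrist_force'])
c=read_camera('side'); crop(c,180,130,200,150,4,'pics/s1.png')
E
```

```text
2.3 [[-0.32052361  0.09867213  0.12924882]] [ 3.13727160e+00  1.62044381e-01 -3.09331470e-03] [ 0.51690074 -0.66354517  0.27800651]
```

View pics/s1.png

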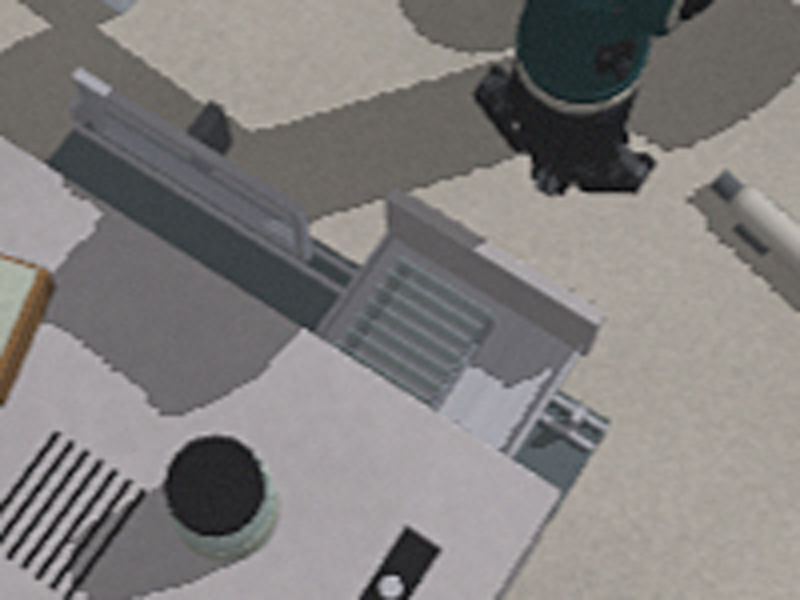

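The fingers hang shut in front of the tray panel (crop edge (390,195)–(600,325)). I'll approach, then push slowly.

Request:
jog_arm(deltas=[0.025, -0.002, 0, 0, 0, 0, -1, 0.045, -0.002, 0, 0, 0, 0, -1, 0.051, -0.002, 0, 0, 0, 0, -1, 0.055, -0.002, 0, 0, 0, 0, -1, 0.059, -0.002, 0, 0, 0, 0, -1, 0.063, -0.002, 0, 0, 0, 0, -1, 0.067, -0.002, 0, 0, 0, 0, -1, 0.071, -0.002, 0, 0, 0, 0, -1])

```text
time: 3.15
tool_pos: [0.4757, 0.0492, 0.1287]
tcp_rot: [3.137, 0.163, -0.01]
wrist_force: [-7.4, -0.1, 5.1]
width: 0.003
grip_force: 3.9
```

Request:
jog_arm(deltas=[0.004, 0, 0, 0, 0, 0, -1, 0.008, 0, 0, 0, 0, 0, -1, 0.012, 0, 0, 0, 0, 0, -1, 0.016, 0, 0, 0, 0, 0, -1, 0.02, 0, 0, 0, 0, 0, -1, 0.024, 0, 0, 0, 0, 0, -1, 0.028, 0, 0, 0, 0, 0, -1, 0.032, 0, 0, 0, 0, 0, -1])

```text
time: 3.95
tool_pos: [0.5074, 0.0527, 0.1287]
tcp_rot: [-3.137, -0.163, 0.01]
wrist_force: [-8.3, -0.2, 5.1]
width: -0.005
grip_force: 3.9
```

```bash
cat > st.py <<'E'
from h import *
p=np.load('pose.npy'); s=readout.read_state(); w=s['wrist_force']
print(s['time'],inv(p,s['tool_pos']).round(4),np.round(s['tcp_rot'],3),'F dryer',(inv([0,0,p[2]],w)).round(1))
E
python3 st.py
```

```text
3.95 [[-0.22    0.1014  0.1287]] [-3.137 -0.163  0.01 ] F dryer [[-8.3  0.7  5.1]]
```

Request:
jog_arm(deltas=[0.002, 0, 0, 0, 0, 0, -1, 0.004, 0, 0, 0, 0, 0, -1, 0.006, 0, 0, 0, 0, 0, -1, 0.008, 0, 0, 0, 0, 0, -1, 0.01, 0, 0, 0, 0, 0, -1, 0.012, 0, 0, 0, 0, 0, -1])

```text
time: 4.55
tool_pos: [0.5195, 0.054, 0.1287]
tcp_rot: [-3.137, -0.163, 0.009]
wrist_force: [-7.0, 0.3, 4.5]
width: 0.001
grip_force: 3.5
```

Request:
jog_arm(deltas=[0.002, 0, 0, 0, 0, 0, -1, 0.004, 0, 0, 0, 0, 0, -1, 0.006, 0, 0, 0, 0, 0, -1])

```text
time: 4.85
tool_pos: [0.5254, 0.0546, 0.1287]
tcp_rot: [-3.137, -0.163, 0.009]
wrist_force: [-7.5, 0.5, 4.7]
width: -0.0
grip_force: 3.4
```

Request:
jog_arm(deltas=[0.002, 0, 0, 0, 0, 0, -1, 0.004, 0, 0, 0, 0, 0, -1])

```text
time: 5.05
tool_pos: [0.5294, 0.055, 0.1287]
tcp_rot: [-3.137, -0.163, 0.009]
wrist_force: [-6.5, -0.1, 4.3]
width: -0.0
grip_force: 3.6
```

Request:
jog_arm(deltas=[0.001, 0, 0, 0, 0, 0, -1, 0.002, 0, 0, 0, 0, 0, -1, 0.003, 0, 0, 0, 0, 0, -1, 0.004, 0, 0, 0, 0, 0, -1])

```text
time: 5.45
tool_pos: [0.5335, 0.0555, 0.1287]
tcp_rot: [-3.137, -0.163, 0.009]
wrist_force: [-6.9, 0.6, 4.3]
width: -0.002
grip_force: 3.1
```

Request:
jog_arm(deltas=[0.001, 0, 0, 0, 0, 0, -1, 0.002, 0, 0, 0, 0, 0, -1, 0.003, 0, 0, 0, 0, 0, -1])

```text
time: 5.75
tool_pos: [0.5364, 0.0558, 0.1287]
tcp_rot: [-3.137, -0.163, 0.009]
wrist_force: [-6.0, 0.6, 3.0]
width: -0.001
grip_force: 3.1
```

Request:
jog_arm(deltas=[0.001, 0, 0, 0, 0, 0, -1, 0.002, 0, 0, 0, 0, 0, -1, 0.003, 0, 0, 0, 0, 0, -1])

```text
time: 6.05
tool_pos: [0.5395, 0.0561, 0.1287]
tcp_rot: [-3.137, -0.163, 0.009]
wrist_force: [-7.0, 0.8, 3.3]
width: 0.001
grip_force: 3.3
```

Request:
jog_arm(deltas=[0.001, 0, 0, 0, 0, 0, -1, 0.002, 0, 0, 0, 0, 0, -1, 0.003, 0, 0, 0, 0, 0, -1, 0.004, 0, 0, 0, 0, 0, -1])

```text
time: 6.45
tool_pos: [0.5434, 0.0566, 0.1287]
tcp_rot: [-3.137, -0.163, 0.009]
wrist_force: [-5.7, -0.2, 3.9]
width: 0.001
grip_force: 3.1
```

Request:
jog_arm(deltas=[0.001, 0, 0, 0, 0, 0, -1, 0.002, 0, 0, 0, 0, 0, -1, 0.003, 0, 0, 0, 0, 0, -1])

```text
time: 6.75
tool_pos: [0.5464, 0.0569, 0.1287]
tcp_rot: [-3.137, -0.163, 0.009]
wrist_force: [-6.5, 1.0, 3.3]
width: 0.0
grip_force: 3.2
```

Request:
jog_arm(deltas=[0.001, 0, 0, 0, 0, 0, -1, 0.002, 0, 0, 0, 0, 0, -1])

```text
time: 6.95
tool_pos: [0.5484, 0.0571, 0.1287]
tcp_rot: [-3.137, -0.163, 0.009]
wrist_force: [-6.4, 0.0, 4.8]
width: 0.003
grip_force: 3.1
```

Request:
jog_arm(deltas=[0.001, 0, 0, 0, 0, 0, -1, 0.002, 0, 0, 0, 0, 0, -1])

```text
time: 7.15
tool_pos: [0.5494, 0.0572, 0.1287]
tcp_rot: [-3.137, -0.163, 0.012]
wrist_force: [-10.4, -0.8, 8.1]
width: -0.003
grip_force: 5.2
```

Request:
jog_arm(deltas=[0.001, 0, 0, 0, 0, 0, -1, 0.002, 0, 0, 0, 0, 0, -1])

```text
time: 7.35
tool_pos: [0.5501, 0.0573, 0.1286]
tcp_rot: [-3.137, -0.163, 0.017]
wrist_force: [-15.2, -0.7, 11.3]
width: 0.0
grip_force: 7.7
```

Request:
jog_arm(deltas=[0.001, 0, 0, 0, 0, 0, -1, 0.002, 0, 0, 0, 0, 0, -1])

```text
time: 7.55
tool_pos: [0.5516, 0.0575, 0.1285]
tcp_rot: [-3.137, -0.163, 0.019]
wrist_force: [-15.0, -0.8, 10.4]
width: -0.001
grip_force: 7.4
```

Request:
jog_arm(deltas=[0.001, 0, 0, 0, 0, 0, -1, 0.002, 0, 0, 0, 0, 0, -1])

```text
time: 7.75
tool_pos: [0.5534, 0.0576, 0.1284]
tcp_rot: [-3.137, -0.163, 0.019]
wrist_force: [-14.2, -0.2, 9.0]
width: -0.001
grip_force: 7.1
```

Request:
jog_arm(deltas=[0.001, 0, 0, 0, 0, 0, -1, 0.002, 0, 0, 0, 0, 0, -1])

```text
time: 7.95
tool_pos: [0.5593, 0.0581, 0.1286]
tcp_rot: [-3.137, -0.163, 0.005]
wrist_force: [0.0, 1.3, -0.4]
width: -0.003
grip_force: 0.0
```

Request:
jog_arm(deltas=[0.001, 0, 0, 0, 0, 0, -1, 0.002, 0, 0, 0, 0, 0, -1])

```text
time: 8.15
tool_pos: [0.5626, 0.0582, 0.1293]
tcp_rot: [3.137, 0.163, -0.002]
wrist_force: [-4.3, 0.3, 3.2]
width: 0.005
grip_force: 2.2
```

Request:
jog_arm(deltas=[0.001, 0, 0, 0, 0, 0, -1])

```text
time: 8.25
tool_pos: [0.563, 0.0582, 0.1293]
tcp_rot: [3.137, 0.163, -0.005]
wrist_force: [-7.4, -0.9, 5.7]
width: 0.0
grip_force: 3.7
```

Request:
jog_arm(deltas=[0.001, 0, 0, 0, 0, 0, -1])

```text
time: 8.35
tool_pos: [0.5633, 0.0583, 0.1293]
tcp_rot: [3.137, 0.163, -0.007]
wrist_force: [-9.8, -1.0, 7.1]
width: -0.001
grip_force: 4.9
```

Snapped through and now on the buffer. I'll back off and check the pin.

Request:
jog_arm(deltas=[-0.02, 0, 0, 0, 0, 0, -1, -0.06, 0, 0, 0, 0, 0, -1, -0.09, 0, 0, 0, 0, 0, -1, -0.09, 0, 0, 0, 0, 0, -1, -0.09, 0, 0, 0, 0, 0, -1])

```text
time: 8.85
tool_pos: [0.476, 0.0491, 0.1297]
tcp_rot: [3.137, 0.163, 0.003]
wrist_force: [1.0, 0.2, -0.0]
width: -0.001
grip_force: 0.0
```

```bash
python3 st.py; python3 - <<'E'
from h import *
c=read_camera('side'); a=c['color'][190:310,200:350]; d=read_camera('top')['color'][90:240,215:395]
a=cv2.resize(a,(600,480),interpolation=cv2.INTER_CUBIC)
cv2.imwrite('pics/s2.png',a)
crop({'color':read_camera('top')['color']},205,80,200,150,4,'pics/t2.png')
E
```

```text
8.85 [[-0.2516  0.1011  0.1297]] [3.137e+00 1.630e-01 3.000e-03] F dryer [[ 1.   0.1 -0. ]]
```

View pics/s2.png

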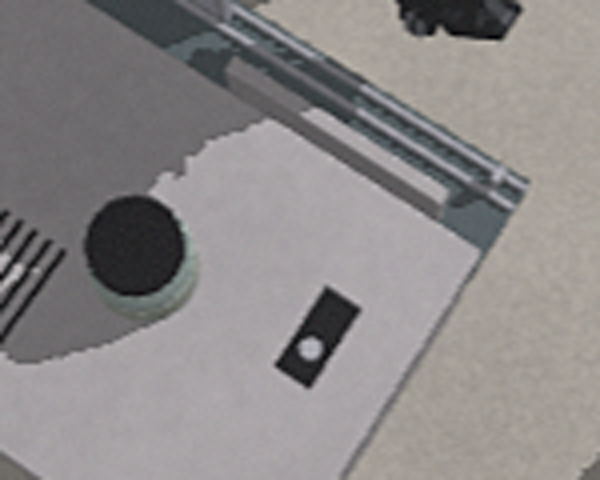

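Tray panel now lies near the housing (crop (230,65)–(445,205)), clear of the track; pin at crop (311,348). I'll measure the pin's drop against the pictures from before.

```bash
python3 - <<'E'
from h import *
p=np.load('pose.npy')
def cen(im,u,v):
    g=im[v-7:v+8,u-7:u+8].min(2).astype(float); 
    n,l,s,ct=cv2.connectedComponentsWithStats((g>90).astype(np.uint8)); w=None
    i=l[7,7]; return ct[i]+[u-7,v-7], s[i,4]
for n in('side','top'):
    c=read_camera(n); pr=[proj(c,T(p,[[-.028,.165,z]]))[0].round(2) for z in(.174,.167)]
    print(n,pr); u,v=(277,277) if n=='side' else (239,137)
    print(cen(cv2.imread(f'pics/{n}0.png'),u,v),cen(c['color'],u,v))
    if n=='top': print('panel',inv(p,ray(c,[(0,0)],.15)))
E
```

```text
side [array([278.23, 272.99]), array([278.23, 273.47])]
(array([277.32142857, 276.32142857]), np.int32(28)) (array([277.25925926, 276.59259259]), np.int32(27))
top [array([239.73, 139.57]), array([239.95, 140.22])]
(array([239.22222222, 137.5       ]), np.int32(18)) (array([239.3125, 137.875 ]), np.int32(16))
panel [[0.46074983 0.83170345 0.15      ]]
```

View pics/t2.png

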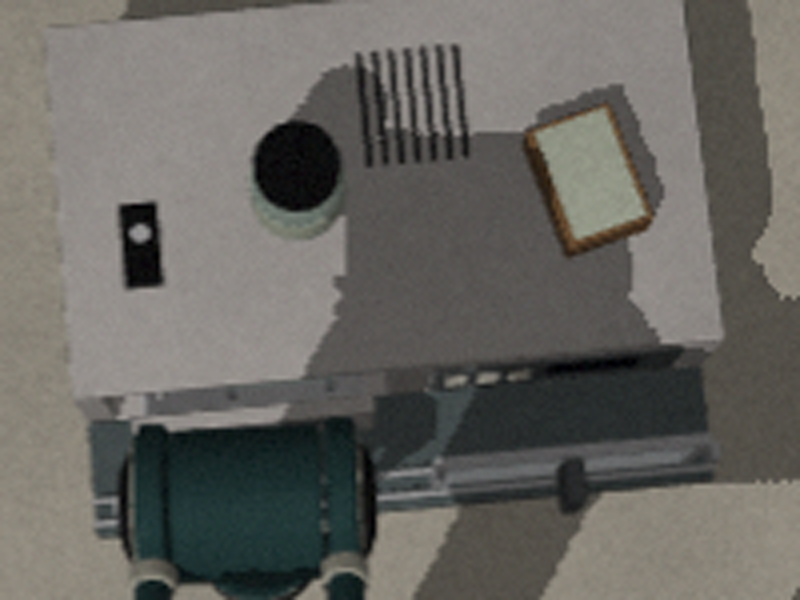

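The pin has sunk in both views, and the force trace (15 N, then 0 at the snap, then about 8 N/mm) fits a seated tray. The guard handle is unmoved, at crop (571,460). Next I go over to the handle's right side.

Request:
jog_arm(deltas=[0, 0, -0.045, 0, 0, 0, -1, 0, 0, -0.09, 0, 0, 0, -1, 0, 0.03, -0.09, 0, 0, 0, -1, 0.01, 0.08, -0.09, 0, 0, 0, -1, 0.02, 0.13, -0.09, 0, 0, 0, -1, 0.032, 0.18, -0.09, 0, 0, 0, -1, 0.032, 0.23, -0.09, 0, 0, 0, -1, 0.032, 0.266, -0.09, 0, 0, 0, -1])

```text
time: 9.9
tool_pos: [0.536, -0.2152, 0.2193]
tcp_rot: [3.137, 0.162, 0.001]
wrist_force: [0.6, 1.3, -0.1]
width: 0.002
grip_force: 0.0
```

Request:
jog_arm(deltas=[0, 0, 0, 0, 0, 0, -1, 0, 0, 0, 0, 0, 0, -1])

```text
time: 10.1
tool_pos: [0.5352, -0.213, 0.2188]
tcp_rot: [-3.137, -0.159, 0.001]
wrist_force: [0.0, 1.3, 0.3]
width: -0.001
grip_force: 0.0
```

```bash
python3 st.py
```

```text
10.1 [[-0.2199 -0.1658  0.2188]] [-3.137e+00 -1.590e-01  1.000e-03] F dryer [[0.1 1.2 0.3]]
```

Request:
jog_arm(deltas=[0, 0, 0.04, 0, 0, 0, -1, 0, 0, 0.075, 0, 0, 0, -1, 0, 0, 0.086, 0, 0, 0, -1, 0, 0, 0.086, 0, 0, 0, -1])

```text
time: 10.5
tool_pos: [0.5334, -0.2101, 0.1311]
tcp_rot: [-3.135, -0.165, 0.007]
wrist_force: [-0.4, 0.1, 0.1]
width: 0.001
grip_force: 0.0
```

```bash
python3 st.py; python3 -c "
from h import *
crop(read_camera('side'),150,130,200,150,4,'pics/s3.png')"
```

```text
10.5 [[-0.2214 -0.1627  0.1311]] [-3.135 -0.165  0.007] F dryer [[-0.4  0.1  0.1]]
```

View pics/s3.png

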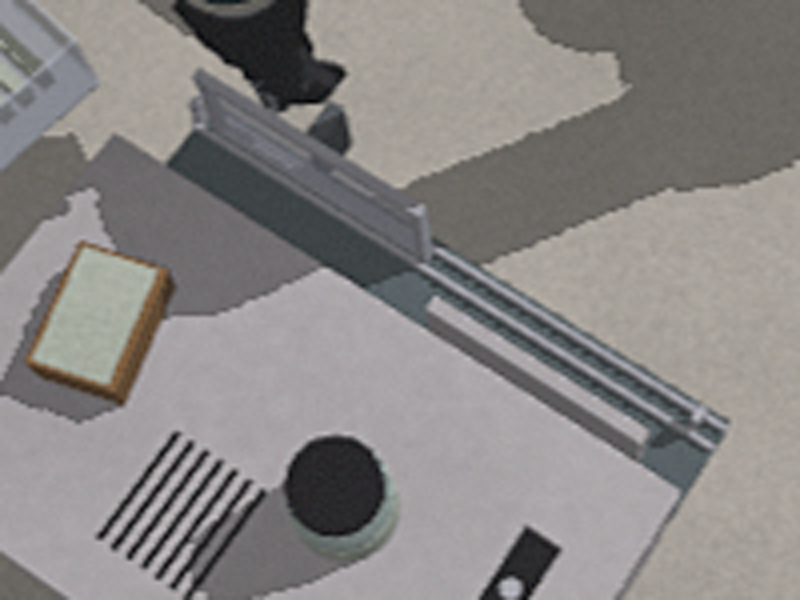

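The shut fingers (crop (275,100)) stand on the far side of the fin (330,130), in front of the guard. Now push along.

Request:
jog_arm(deltas=[0, -0.012, 0, 0, 0, 0, -1, 0, -0.016, 0, 0, 0, 0, -1, 0, -0.02, 0, 0, 0, 0, -1, 0, -0.024, 0, 0, 0, 0, -1, 0, -0.028, 0, 0, 0, 0, -1, 0, -0.032, 0, 0, 0, 0, -1, 0, -0.036, 0, 0, 0, 0, -1, 0, -0.04, 0, 0, 0, 0, -1])

```text
time: 11.35
tool_pos: [0.531, -0.1725, 0.1337]
tcp_rot: [3.137, 0.163, 0.001]
wrist_force: [-0.7, -1.5, 2.3]
width: -0.0
grip_force: 1.4
```

```bash
python3 st.py
```

```text
11.35 [[-0.2199 -0.125   0.1337]] [3.137e+00 1.630e-01 1.000e-03] F dryer [[-0.9 -1.4  2.3]]
```

Request:
jog_arm(deltas=[0, -0.004, 0, 0, 0, 0, -1, 0, -0.009, 0, 0, 0, 0, -1, 0, -0.014, 0, 0, 0, 0, -1, 0, -0.02, 0, 0, 0, 0, -1, 0, -0.026, 0, 0, 0, 0, -1, 0, -0.032, 0, 0, 0, 0, -1, 0, -0.038, 0, 0, 0, 0, -1, 0, -0.044, 0, 0, 0, 0, -1])

```text
time: 12.15
tool_pos: [0.5262, -0.128, 0.1334]
tcp_rot: [3.137, 0.163, -0.0]
wrist_force: [-2.5, -2.4, 5.4]
width: 0.0
grip_force: 2.7
```

Request:
jog_arm(deltas=[0, -0.006, 0, 0, 0, 0, -1, 0, -0.012, 0, 0, 0, 0, -1, 0, -0.018, 0, 0, 0, 0, -1, 0, -0.024, 0, 0, 0, 0, -1, 0, -0.03, 0, 0, 0, 0, -1, 0, -0.036, 0, 0, 0, 0, -1, 0, -0.042, 0, 0, 0, 0, -1, 0, -0.048, 0, 0, 0, 0, -1])

```text
time: 12.95
tool_pos: [0.521, -0.0803, 0.1334]
tcp_rot: [-3.137, -0.163, 0.001]
wrist_force: [-1.9, -2.5, 6.0]
width: 0.001
grip_force: 2.9
```

```bash
python3 st.py
```

```text
12.95 [[-0.2202 -0.0322  0.1334]] [-3.137e+00 -1.630e-01  1.000e-03] F dryer [[-2.1 -2.3  6. ]]
```

Request:
jog_arm(deltas=[0, -0.006, 0, 0, 0, 0, -1, 0, -0.012, 0, 0, 0, 0, -1, 0, -0.018, 0, 0, 0, 0, -1, 0, -0.024, 0, 0, 0, 0, -1, 0, -0.03, 0, 0, 0, 0, -1, 0, -0.036, 0, 0, 0, 0, -1, 0, -0.042, 0, 0, 0, 0, -1, 0, -0.048, 0, 0, 0, 0, -1])

```text
time: 13.75
tool_pos: [0.5158, -0.0325, 0.1334]
tcp_rot: [-3.137, -0.163, 0.001]
wrist_force: [-2.5, -2.7, 6.6]
width: 0.0
grip_force: 3.1
```

Request:
jog_arm(deltas=[0, -0.006, 0, 0, 0, 0, -1, 0, -0.012, 0, 0, 0, 0, -1, 0, -0.018, 0, 0, 0, 0, -1, 0, -0.024, 0, 0, 0, 0, -1, 0, -0.03, 0, 0, 0, 0, -1, 0, -0.036, 0, 0, 0, 0, -1, 0, -0.041, 0, 0, 0, 0, -1, 0, -0.045, 0, 0, 0, 0, -1])

```text
time: 14.55
tool_pos: [0.5109, 0.0123, 0.1334]
tcp_rot: [-3.137, -0.164, 0.002]
wrist_force: [-2.6, -2.5, 6.5]
width: -0.0
grip_force: 3.3
```

Request:
jog_arm(deltas=[0, -0.002, 0, 0, 0, 0, -1, 0, -0.004, 0, 0, 0, 0, -1, 0, -0.006, 0, 0, 0, 0, -1, 0, -0.008, 0, 0, 0, 0, -1, 0, -0.01, 0, 0, 0, 0, -1])

```text
time: 15.05
tool_pos: [0.5099, 0.0221, 0.1334]
tcp_rot: [-3.137, -0.163, 0.002]
wrist_force: [-3.0, -1.8, 7.1]
width: -0.003
grip_force: 3.3
```

```bash
python3 st.py
```

```text
15.05 [[-0.2207  0.0707  0.1334]] [-3.137e+00 -1.630e-01  2.000e-03] F dryer [[-3.2 -1.4  7.1]]
```

Now the end, about 1 mm per row.

Request:
jog_arm(deltas=[0, -0.001, 0, 0, 0, 0, -1, 0, -0.002, 0, 0, 0, 0, -1, 0, -0.003, 0, 0, 0, 0, -1, 0, -0.004, 0, 0, 0, 0, -1, 0, -0.005, 0, 0, 0, 0, -1, 0, -0.006, 0, 0, 0, 0, -1])

```text
time: 15.65
tool_pos: [0.5093, 0.0275, 0.1334]
tcp_rot: [3.136, 0.164, -0.002]
wrist_force: [-3.3, -5.9, 6.7]
width: -0.0
grip_force: 4.4
```

Request:
jog_arm(deltas=[0, -0.001, 0, 0, 0, 0, -1, 0, -0.002, 0, 0, 0, 0, -1, 0, -0.003, 0, 0, 0, 0, -1])

```text
time: 15.95
tool_pos: [0.5094, 0.0281, 0.1336]
tcp_rot: [3.132, 0.165, -0.001]
wrist_force: [-2.6, -15.0, 7.9]
width: -0.0
grip_force: 6.9
```

Request:
jog_arm(deltas=[0, -0.001, 0, 0, 0, 0, -1, 0, -0.002, 0, 0, 0, 0, -1])

```text
time: 16.15
tool_pos: [0.5097, 0.0292, 0.1341]
tcp_rot: [3.13, 0.165, 0.0]
wrist_force: [-0.5, -17.5, 9.8]
width: -0.002
grip_force: 8.3
```

Request:
jog_arm(deltas=[0, -0.001, 0, 0, 0, 0, -1, 0, -0.002, 0, 0, 0, 0, -1])

```text
time: 16.35
tool_pos: [0.51, 0.0303, 0.1346]
tcp_rot: [3.129, 0.166, 0.002]
wrist_force: [-1.3, -21.1, 11.9]
width: -0.003
grip_force: 9.9
```

Firm stop at 21 N. Back off, rise, and check the guard's position.

Request:
jog_arm(deltas=[0, 0.01, 0, 0, 0, 0, -1, 0, 0.03, 0, 0, 0, 0, -1, 0, 0.04, 0, 0, 0, 0, -1, 0, 0.04, -0.04, 0, 0, 0, -1, 0, 0.04, -0.09, 0, 0, 0, -1, -0.04, 0.08, -0.09, 0, 0, 0, -1, -0.05, 0.12, -0.09, 0, 0, 0, -1, -0.05, 0.15, -0.09, 0, 0, 0, -1])

```text
time: 17.15
tool_pos: [0.4733, -0.1207, 0.2232]
tcp_rot: [-3.137, -0.163, 0.001]
wrist_force: [0.8, 0.5, 0.1]
width: -0.0
grip_force: 0.0
```

```bash
python3 st.py; python3 -c "
from h import *
p=np.load('pose.npy'); c=read_camera('side'); crop(c,150,130,200,150,4,'pics/s4.png')
for q in [(-.2,.1925,.159),(-.2,.0075,.159),(-.199,.093,.156),(-.231,.093,.156),(-.231,.107,.156),(-.199,.107,.156)]: print(q,((proj(c,T(p,[q]))[0]-[150-.375,130-.375])*4).round(1))"
```

```text
17.15 [[-0.2718 -0.0676  0.2232]] [-3.137e+00 -1.630e-01  1.000e-03] F dryer [[0.8 0.4 0.1]]
(-0.2, 0.1925, 0.159) [701.3 374.8]
(-0.2, 0.0075, 0.159) [459.  224.2]
(-0.199, 0.093, 0.156) [568.2 295.4]
(-0.231, 0.093, 0.156) [595.  256.7]
(-0.231, 0.107, 0.156) [613.2 267.9]
(-0.199, 0.107, 0.156) [586.5 306.8]
```

View pics/s4.png

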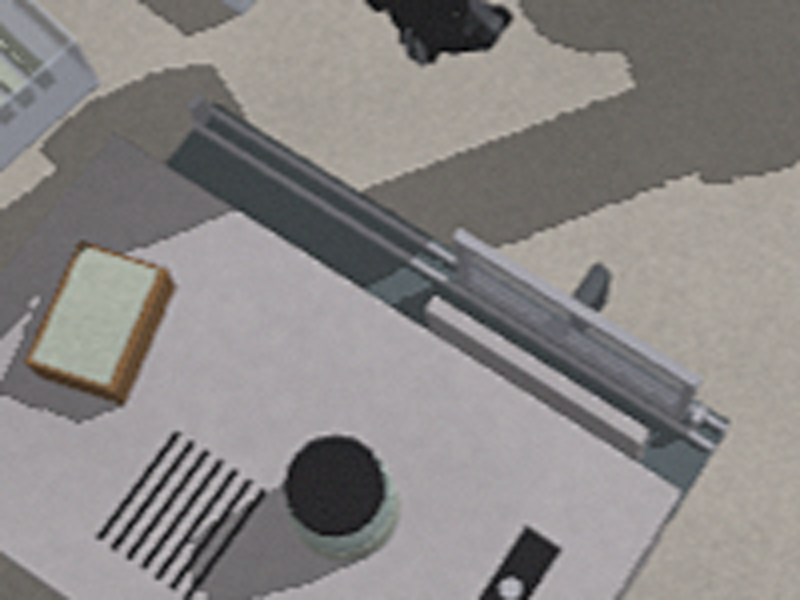

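The guard spans crop (457,230)–(697,378), within about 2 px along its track of where shut predicts, and meets the end block. The tray and the bystanders are in place and the arm is clear.

```bash
python3 -c "
from workcell import finish_job
print(finish_job())"
```

```text
the job is handed in; nothing more can be done
None
```

I seated the tray past its detent, slid the guard shut against its end stop and handed the job in; the highest wrist force I read was about 24 N and nothing else was seen to move, but no verdict came back.

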